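# Cover the idler bay and hold the sprung belt tensioner back

## Robot

A 7-joint arm with a two-finger parallel gripper is mounted at the origin on the work surface. World frame = base frame: x ahead of the robot, y to its left, z up, the work surface at z = 0. Lengths are in m, angles in rad, forces in N, time in s.
With the tool pointing down it reaches from about 0.425 to 0.925 m from the base axis. Payload 6.8 kg.
Tool frame: the origin (TCP) lies at the very end of the fingers, on their centre line; the grasp point (between the pads) lies 19 mm behind it; z points along the fingers, y is the line along which they close (so a half turn about z gives the same grasp; the last joint's range is limited). The gripper opens to 85 mm and grips with 20 to 120 N. Pads are 22 mm wide; open, the fingers measure 114 mm over their backs; the gripper's body (76 mm by 85 mm) begins 54 mm behind the grasp point. The pads swing forward as they close: fully open they stand 13 mm farther back than shut.
Start: joints at [1.147, 0.477, 0.022, 1.555, -0.011, 1.109, -0.083], TCP at [0.21, -0.642, 0.231] pointing down, gripper open.
Joint ranges: [-2.96, 2.96], [-0.34, 2.1], [-1.41, 1.46], [0.24, 2.44], [-1.37, 4.51], [0.17, 1.92], [-2.96, 2.96]. Speed limits (rad/s): [2.39, 2.39, 3.14, 3.14, 3.14, 3.14, 3.14].

## Interface

Orientations are given as a unit quaternion [w, x, y, z].
In Python, from station import telemetry, viewer, job, search_frame, cut_out gives the robot as it stands. The module is installed in compiled form; this text tells all that it offers.
- The arm moves only by the shell command python3 -m crank 'ROWS' [FORCE]. ROWS is JSON, a list of rows, each an object with "delta_rot": the turn, a rotation vector about the tool's x, y, z in degrees, a list of three; "xyz": the shift along the tool's x, y, z in m, a list of three; "fingers": the gripper command: -1 is fully open, 1 is shut, values between are in proportion. In form: [{"delta_rot": [ax, ay, az], "xyz": [dx, dy, dz], "fingers": fingers}, ...]. A call has 1 to 10 rows; each row is the pose to reach, as a shift and turn from the pose commanded when the call began, along the tool's axes at that moment; what a row does not reach only later rows make up. A row lasts 1/10 s, in which the tool goes at most 50 mm and 8.59 degrees, less where a joint would pass 70% of its speed; a pose out of reach is approached as far as the arm can. A call with a gripper value outside its range is refused whole. The fingers move at their own pace and stop on an object; FORCE is the grip in N (left out, the last holds). Time passes only in rows, so rows that repeat a pose let the fingers close. It gives the time, the measured TCP pose, the force, the opening and the grip force at its end, in the units of the state.
- telemetry.get_obs(): the state, without advancing time (a new reading comes with each control period).
- viewer.read_camera(name): name is "side" or "top"; returns a dict with "img" (400x640x3 uint8, red, green, blue), "fx", "fy", "cx", "cy" (pixels), "origin" and "rotation" of the camera in the world. Camera axes: x right, y up, looking along -z (the intrinsics and any distortion apply to the point x, -y, -z); pixel columns grow to the right and rows downward; lengths in m; the calibration is good to about 2 mm. A picture is of the moment at which its call begins. There is no depth.
- job.hand_in(): hands the job in; it is judged then, once.
Trained networks look in the newest picture that a camera, given by its name, has taken for a name from the list of things; names that differ only in an ending like _2 or _b are one class to them, and where a whole thing is asked for, a point or a joint stands for the part that bears it (a point fixed in the world has none). Each returns a list of dicts, best first, with "score" (0 to 1); they miss things now and then, are a little off and sometimes report something else, mostly with a low value. They report only what shows in the picture. A call takes as long as a camera call. They do not tell look-alikes from the thing itself.
- search_frame(camera, thing): "pixel" ([column, row] in pixels, amid what is visible of it).
- cut_out(camera, thing): "pixels" (400x640 bool, what is visible of it) and "pixel" ([column, row] in pixels, amid what is visible of it).
The state is a dict: "t": time; "q": joint angles; "joint_vel": joint speeds; "joint_torque": joint torques, N m; "eef_pos": TCP position; "tool_rot": TCP orientation; "contact_force": force on the tool from outside, world axes, zero at the start; "torque": the same for the moment, N m; "gripper_width": opening from 0.0 (shut) to 1.0 (fully open); "grasp_force": force on a finger pad.
Only numpy, scipy, OpenCV 4.12 (cv2) and the standard library are available. Lean on these libraries where they do the work, as an engineer would, in place of code of your own. Each camera call takes 0.05 s, during which the arm holds its last target. There are 200 camera calls.

## Task

Get this TV-stand drive unit ready for its belt: first swing the cover flap of the bay down shut over the idler block that is already loaded in it, then push the sprung tensioner arm right back by its upright tab, past the click of its pawl, so that it stands clearly beyond where the pawl would catch it. Finish while still holding it back there yourself against its spring, not resting on the pawl. Leave the tape roll, the loudspeaker and the screwdriver on the bench where they lie.

Things in the scene. Friction and masses are not known exactly. Their poses are not given: they have to be found in the camera images.
- drive: The drive unit, fixed: a black slab 280 (its x) by 380 mm (its y), steel deck 30 mm above the bench. Origin under its centre, at bench height; x points away from the robot (turned by up to 20 degrees), y to the left. On the left an aluminium bay with a flap, on the right the tensioner arm, the pawl slider between; a motor 48 mm across, 38 mm high with its pulley, at x +95, y -20.
- bay_floor (a point): Centre of the bay's inner floor, 34 mm above the bench, at drive x 0, y +115 mm. The bay is 100 (x) by 90 mm (y) outside, walls 4 mm thick, rim 75 mm above the bench. The idler block lies in it.
- idler_center (a point): Centre of the idler block lying loose in the bay: a black block 60 by 45 by 24 mm with an aluminium roller 32 mm across, 10 mm high on top; this point is half-way up, 17 mm above its underside. It is loaded already; leave it in the bay.
- flap (a joint): Angle (rad) of the bay's cover flap: 0 = shut, lying level on the bay's rim, its top face then 80 mm above the bench. It starts open at 0.95 to 1.4; its stiff hinge keeps it wherever it is left. About 1 N at its free edge moves it.
- flap_hinge (a point): Middle of the flap's hinge line, which runs along the drive's x at drive y +160 mm, 75.5 mm above the bench. The grey flap (100 mm along the hinge, 105 mm from hinge to free edge, 4 mm thick) reaches to the drive's -y when shut, straight up at 1.57 rad. It is shut by pushing its outer face, which looks up when shut and to the drive's +y when upright.
- flap_edge (a point): Middle of the flap's free edge, 105 mm from the hinge.
- tensioner (a joint): Angle (rad) of the steel tensioner arm about its pivot: 0 = at rest on its stop; grows (anticlockwise from above) as the tab is pushed away from the robot. Its tooth lifts the pawl from about 0.1; the pawl clicks in behind it at about 0.50. Let go, it rests on the pawl at about 0.48. Hold it beyond 0.56; end stop at 0.70. Spring: 4 N at the tab at rest, 10 N at the stop, the pawl about 1 N more.
- pivot (a point): The tensioner's pivot axis, at deck height (30 mm above the bench), at drive x 0, y -45 mm.
- tab (a point): Centre of the upright tab on the arm's free end, 105 mm from the pivot axis, 75 mm above the bench. Steel plate 8 mm thick, 36 mm wide (along the arm), 40 to 100 mm above the bench. The point's x is its thickness and the way to push it; -y points along the arm away from the pivot: at rest 0.35 rad clockwise (from above) from the drive's -y. A white roller, 28 mm across, is 62 mm from the pivot.
- pawl (a joint): Travel (m) of the sprung pawl slider, a small steel slide 15 mm wide between two guide rails, pointing at the arm's tail: 0 = fully in (before and after the click), up to about 0.006 while the tooth lifts it.
- tape_roll: A roll of tape lying flat on the bench, 90 mm across, 20 mm high; origin under its centre. Leave alone.
- woofer: A loudspeaker driver standing on its magnet on the bench, 110 mm across, 50 mm high; origin under its centre. Leave alone.
- screwdriver: A screwdriver lying on the bench beyond the drive. Leave alone.
Not all that is in view belongs to the job. There is more than one size of the part that bears idler_center; the job needs the middle-sized.

How it is judged:
By the outcome, as a careful person would: the job done as asked, in the order asked, and still so for the second after the job is handed in, while the arm keeps its last pose, push and grip.
It also fails if it takes over 42 s, if anything falls off the work surface, if the arm or the gripper's body presses on something with over 40 N, if the wrist force passes 120 N, or if a joint passes its speed limit or range.

## Working session

There is one attempt and no reset: what is moved stays moved. The work goes in short steps, Python scripts to look and compute and a shell command to move; the robot and the scene stay as the last step left them, time stands still between calls to the robot, and variables do not carry over. Pictures are saved under pics/ and viewed, at most 10 in all, crops included, and the job is handed in when it is done.

```bash
mkdir -p pics; cat > h.py <<'E'
import numpy as np, cv2
from station import telemetry, viewer, job, search_frame, cut_out
from scipy.spatial.transform import Rotation as R
def ray(c,px):
    d=np.array([(px[0]-c['cx'])/c['fx'],-(px[1]-c['cy'])/c['fy'],-1.]); return np.array(c['origin']),np.array(c['rotation'])@d
def at_z(c,px,z):
    o,d=ray(c,px); return o+d*(z-o[2])/d[2]
def proj(c,p):
    v=np.array(c['rotation']).T@(np.array(p)-np.array(c['origin'])); return [c['cx']+c['fx']*v[0]/-v[2], c['cy']-c['fy']*v[1]/-v[2]]
def rot():
    q=telemetry.get_obs()['tool_rot']; return R.from_quat([q[1],q[2],q[3],q[0]]).as_matrix()
E
cat > a.py <<'E'
from h import *
for n in ('top','side'):
    c=viewer.read_camera(n); cv2.imwrite(f'pics/{n}0.png',c['img'][:,:,::-1])
    print(n,{k:np.round(v,3).tolist() for k,v in c.items() if k!='img'})
    for t,z in (('drive',.03),('idler_center',.05),('flap',.1),('flap_edge',.17),('tensioner',.04),('tab',.1),('pivot',.03),('pawl',.035),('tape_roll',.02),('woofer',.05),('screwdriver',.01)):
        print(t,[(np.round(r['pixel']).tolist(),round(r['score'],2),np.round(at_z(c,r['pixel'],z),3).tolist()) for r in search_frame(n,t)[:3]])
print(telemetry.get_obs())
E
python3 a.py
```

```text
top {'fx': 460.281, 'fy': 460.281, 'cx': 320.551, 'cy': 197.311, 'origin': [0.486, 0.046, 1.175], 'rotation': [-0.701, -0.025, 0.027, 0.712]}Traceback (most recent call last):
  File "a.py", line 6, in <module>
    print(t,[(np.round(r['pixel']).tolist(),round(r['score'],2),np.round(at_z(c,r['pixel'],z),3).tolist()) for r in search_frame(n,t)[:3]])
                                                                         ~~~~^^^^^^^^^^^^^^^^
  File "h.py", line 7, in at_z
    o,d=ray(c,px); return o+d*(z-o[2])/d[2]
        ~~~^^^^^^
  File "h.py", line 5, in ray
    d=np.array([(px[0]-c['cx'])/c['fx'],-(px[1]-c['cy'])/c['fy'],-1.]); return np.array(c['origin']),np.array(c['rotation'])@d
                                                                                                     ~~~~~~~~~~~~~~~~~~~~~~~^~
ValueError: matmul: Input operand 1 has a mismatch in its core dimension 0, with gufunc signature (n?,k),(k,m?)->(n?,m?) (size 3 is different from 4)
```

```bash
python3 - <<'E'
s=open('h.py').read()
s=s.replace("np.array(c['rotation'])","cr(c)")
s+='''
def cr(c):
    q=c['rotation']; return R.from_quat([q[1],q[2],q[3],q[0]]).as_matrix()
'''
open('h.py','w').write(s)
E
python3 a.py
```

```text
top {'fx': 460.281, 'fy': 460.281, 'cx': 320.551, 'cy': 197.311, 'origin': [0.486, 0.046, 1.175], 'rotation': [-0.701, -0.025, 0.027, 0.712]}
drive [([357.0, 213.0], 0.97, [0.53, -0.048, 0.03])]
idler_center [([308.0, 224.0], 0.73, [0.504, 0.074, 0.05]), ([245.0, 138.0], 0.72, [0.717, 0.228, 0.05]), ([233.0, 286.0], 0.56, [0.358, 0.258, 0.05])]
flap [([295.0, 224.0], 0.87, [0.503, 0.102, 0.1])]
flap_edge [([291.0, 226.0], 0.74, [0.497, 0.108, 0.17]), ([356.0, 214.0], 0.25, [0.522, -0.034, 0.17])]
tensioner [([378.0, 216.0], 0.76, [0.52, -0.1, 0.04])]
tab [([377.0, 214.0], 0.92, [0.524, -0.09, 0.1])]
pivot [([357.0, 213.0], 0.67, [0.529, -0.047, 0.03])]
pawl [([346.0, 219.0], 0.54, [0.514, -0.019, 0.035])]
tape_roll [([468.0, 189.0], 0.6, [0.585, -0.33, 0.02])]
woofer [([237.0, 207.0], 0.61, [0.547, 0.246, 0.05])]
screwdriver [([339.0, 129.0], 0.65, [0.746, -0.008, 0.01])]
side {'fx': 414.641, 'fy': 414.641, 'cx': 321.468, 'cy': 195.976, 'origin': [0.423, 0.909, 0.775], 'rotation': [-0.076, -0.035, 0.431, 0.898]}
drive [([339.0, 202.0], 0.84, [0.523, 0.008, 0.03])]
idler_center [([396
[... 598 characters left out ...]
rray([ 1.14689962,  0.47702738,  0.0223913 ,  1.5553752 , -0.01152235,
        1.10930291, -0.08312277]), 'joint_vel': array([-0.00095458,  0.00124988,  0.00019494,  0.0001924 , -0.00074316,
        0.00037293, -0.00059987]), 'joint_torque': array([ 2.83452555e-04, -5.96319366e+01,  1.60674423e+00, -2.81541127e+01,
        1.25249592e-02,  1.50612268e-03,  1.75987385e-06]), 'eef_pos': array([ 0.20966431, -0.64163978,  0.23129985]), 'tool_rot': array([3.21403704e-06, 9.87563538e-01, 1.57220412e-01, 1.98107804e-05]), 'contact_force': array([-0.09766186,  0.32129024, -0.12471228]), 'torque': array([ 0.0150954 , -0.00763323, -0.02842788]), 'grasp_force': 0.0, 'gripper_width': 0.9989447734855225}
```

View pics/top0.png

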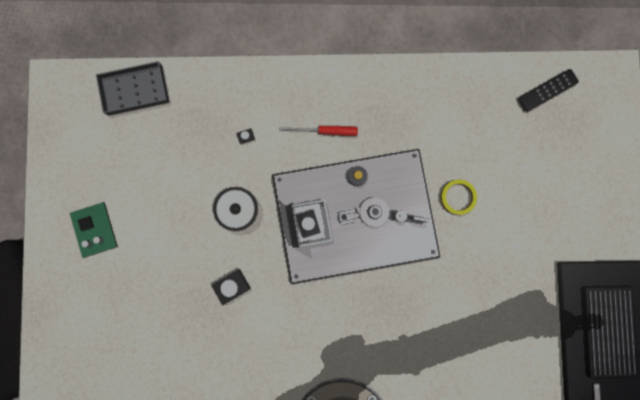

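View pics/side0.png

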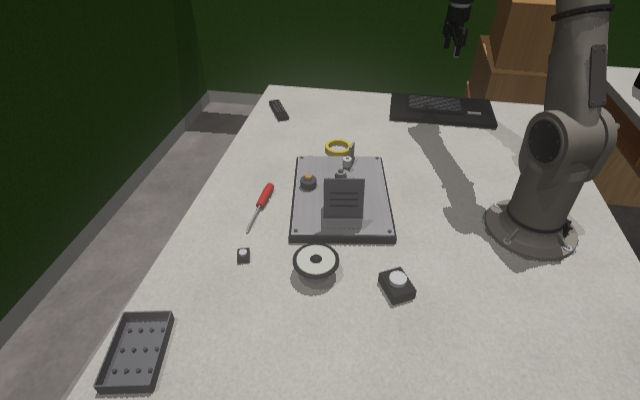

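```bash
cat > pose.py <<'E'
from h import *
from scipy.optimize import minimize
C={};M={};D={}
for n in ('top','side'):
    C[n]=viewer.read_camera(n); 
    D[n]=cut_out(n,'drive')[0]['pixels']; f=cut_out(n,'flap'); M[n]=f[0]['pixels'] if f else None
c=C['top']
rect=cv2.minAreaRect(np.argwhere(D['top'])[:,::-1].astype(np.float32)); 
P=np.array([at_z(c,p,.03)[:2] for p in cv2.boxPoints(rect)]); 
ctr=P.mean(0); e=[P[1]-P[0],P[2]-P[1]]; L=max(e,key=np.linalg.norm); L=L*np.sign(L[1]); yaw=np.arctan2(-L[0],L[1])
print('drive',ctr,np.degrees(yaw),[np.linalg.norm(v) for v in e])
def W(p): p=np.atleast_2d(p);co,s=np.cos(yaw),np.sin(yaw); return np.c_[ctr[0]+co*p[:,0]-s*p[:,1],ctr[1]+s*p[:,0]+co*p[:,1],p[:,2]]
def fl(a):
    u=np.array([0,-np.cos(a),np.sin(a)]);nn=np.array([0,np.sin(a),np.cos(a)]);h=np.array([0,.16,.0755])
    return W([h+np.array([x,0,0])+r*u+t*nn for x in(-.05,.05) for r in (0,.105) for t in (.0005,.0045)])
for n in C:
    if M[n] is None: continue
    b=[]
    for a in np.arange(0,1.6,.05):
        m=np.zeros((400,640),np.uint8); pts=np.array([proj(C[n],p) for p in fl(a)],np.float32)
        cv2.fillConvexPoly(m,cv2.convexHull(pts).round().astype(int),1); m=m>0
        b.append(((m&M[n]).sum()/(m|M[n]).sum(),a))
    print(n,sorted(b)[::-1][:3])
np.savez('pose.npz',ctr=ctr,yaw=yaw)
for nm,p in (('hinge',[0,.16,.0755]),('tab',[-np.sin(.35)*.105,-.045-np.cos(.35)*.105,.075]),('pivot',[0,-.045,.03])):
    w=W(p)[0]; print(nm,w,[np.round(proj(C[n],w)) for n in C])
for n in C:
    im=C[n]['img'][:,:,::-1].copy()
    for p in W([[x,y,.03] for x in(-.14,.14) for y in (-.19,.19)]+[[0,-.045,.03],[-np.sin(.35)*.105,-.045-np.cos(.35)*.105,.1]]): cv2.circle(im,tuple(int(round(v)) for v in proj(C[n],p)),1,(0,0,255),-1)
    x,y=(255,130) if n=='top' else (270,120)
    cv2.imwrite(f'pics/{n}1.png',cv2.resize(im[y:y+160,x:x+200],None,fx=3,fy=3))
a=cv2.imread('pics/top1.png');b=cv2.imread('pics/side1.png');cv2.imwrite('pics/both1.png',cv2.resize(np.vstack([a,b]),None,fx=.62,fy=.62))
E
python3 pose.py
```

```text
drive [ 0.5236142  -0.04479699] 9.248726151267858 [np.float64(0.38792219021409313), np.float64(0.2826932457674804)]
top [(np.float64(0.8658227848101265), np.float64(1.4000000000000001)), (np.float64(0.7258382642998028), np.float64(1.35)), (np.float64(0.649616368286445), np.float64(1.4500000000000002))]
side [(np.float64(0.9273399014778325), np.float64(1.4000000000000001)), (np.float64(0.9219512195121952), np.float64(1.35)), (np.float64(0.9182903834066625), np.float64(0.5))]
hinge [0.4978989 0.113123  0.0755   ] [array([291., 227.]), array([344., 215.])]
tab [ 0.51116295 -0.1923505   0.075     ] [array([419., 219.]), array([352., 151.])]
pivot [ 0.53084663 -0.08921198  0.03      ] [array([374., 212.]), array([341., 181.])]
```

View pics/both1.png

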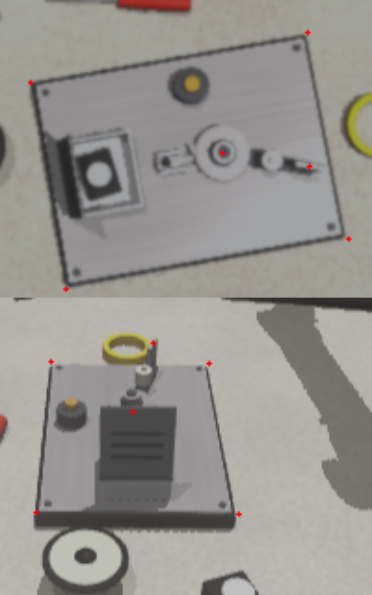

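```bash
cat > go.py <<'E'
import sys,json
from h import *
d=np.load('pose.npz');ctr=d['ctr'];yaw=float(d['yaw'])
def W(p): co,s=np.cos(yaw),np.sin(yaw); return np.array([ctr[0]+co*p[0]-s*p[1],ctr[1]+s*p[0]+co*p[1],p[2]])
o=telemetry.get_obs();Rm=rot();p0=o['eef_pos']
T=np.array([[np.cos(yaw),np.sin(yaw),0],[np.sin(yaw),-np.cos(yaw),0],[0,0,-1]])
print('t',o['t'],'drive-frame now',np.round(np.r_[[np.cos(yaw)*(p0-np.r_[ctr,0])[0]+np.sin(yaw)*(p0-np.r_[ctr,0])[1],-np.sin(yaw)*(p0-np.r_[ctr,0])[0]+np.cos(yaw)*(p0-np.r_[ctr,0])[1]],p0[2]],4))
print('rot',np.round(np.degrees(R.from_matrix(Rm.T@T).as_rotvec()),2))
for a in json.loads(sys.argv[1]): print(a,np.round(Rm.T@(W(a)-p0),3).tolist())
E
python3 go.py '[[-0.09,-0.33,0.27],[0,0.2,0.27],[0,0.2,0.15]]'
```

```text
t 1.6 drive-frame now [-0.4058 -0.5386  0.2313]
rot [-0.   -0.    8.84]
[-0.09, -0.33, 0.27] [0.344, -0.158, -0.039]
[0, 0.2, 0.27] [0.515, -0.667, -0.039]
[0, 0.2, 0.15] [0.515, -0.667, 0.081]
```

```bash
python3 -m crank '[{"delta_rot":[0,0,2],"xyz":[0.05,-0.02,-0.02],"fingers":1},{"delta_rot":[0,0,4],"xyz":[0.09,-0.04,-0.04],"fingers":1},{"delta_rot":[0,0,6],"xyz":[0.13,-0.06,-0.04],"fingers":1},{"delta_rot":[0,0,8.8],"xyz":[0.17,-0.08,-0.04],"fingers":1},{"delta_rot":[0,0,8.8],"xyz":[0.215,-0.1,-0.04],"fingers":1},{"delta_rot":[0,0,8.8],"xyz":[0.26,-0.12,-0.04],"fingers":1},{"delta_rot":[0,0,8.8],"xyz":[0.3,-0.14,-0.04],"fingers":1},{"delta_rot":[0,0,8.8],"xyz":[0.344,-0.158,-0.04],"fingers":1},{"delta_rot":[0,0,8.8],"xyz":[0.344,-0.158,-0.04],"fingers":1},{"delta_rot":[0,0,8.8],"xyz":[0.344,-0.158,-0.04],"fingers":1}]' 30; python3 go.py '[[0,0.2,0.27],[0,0.2,0.15]]'
```

```text
t: 2.6
eef_pos: [0.4887, -0.3833, 0.2712]
tool_rot: [-0.0, 0.997, 0.083, 0.0]
contact_force: [-0.6, -0.5, 0.2]
gripper_width: -0.002
grasp_force: 0.0
t 2.6 drive-frame now [-0.0889 -0.3285  0.2712]
rot [-0.01 -0.    0.23]
[0, 0.2, 0.27] [0.091, -0.528, 0.001]
[0, 0.2, 0.15] [0.091, -0.528, 0.121]
```

```bash
python3 -m crank '[{"delta_rot":[0,0,0.2],"xyz":[0.01,-0.045,0],"fingers":1},{"delta_rot":[0,0,0.2],"xyz":[0.02,-0.09,0],"fingers":1},{"delta_rot":[0,0,0.2],"xyz":[0.03,-0.138,0],"fingers":1},{"delta_rot":[0,0,0.2],"xyz":[0.04,-0.186,0],"fingers":1},{"delta_rot":[0,0,0.2],"xyz":[0.05,-0.234,0],"fingers":1},{"delta_rot":[0,0,0.2],"xyz":[0.06,-0.282,0],"fingers":1},{"delta_rot":[0,0,0.2],"xyz":[0.07,-0.33,0],"fingers":1},{"delta_rot":[0,0,0.2],"xyz":[0.08,-0.378,0],"fingers":1},{"delta_rot":[0,0,0.2],"xyz":[0.09,-0.426,0],"fingers":1},{"delta_rot":[0,0,0.2],"xyz":[0.09,-0.472,0],"fingers":1}]' ; python3 go.py '[[0,0.2,0.27],[0,0.2,0.15]]'
```

```text
t: 3.6
eef_pos: [0.5009, 0.096, 0.2716]
tool_rot: [0.0, 0.997, 0.078, 0.001]
contact_force: [-0.0, -0.1, 0.2]
gripper_width: 0.002
grasp_force: 0.0
t 3.6 drive-frame now [2.000e-04 1.426e-01 2.716e-01]
rot [ 0.02 -0.07 -0.33]
[0, 0.2, 0.27] [-0.0, -0.057, 0.002]
[0, 0.2, 0.15] [-0.001, -0.057, 0.122]
```

```bash
python3 -m crank '[{"delta_rot":[0,0,0],"xyz":[0,-0.04,0],"fingers":1},{"delta_rot":[0,0,0],"xyz":[0,-0.06,0.01],"fingers":1},{"delta_rot":[0,0,0],"xyz":[0,-0.06,0.045],"fingers":1},{"delta_rot":[0,0,0],"xyz":[0,-0.06,0.085],"fingers":1},{"delta_rot":[0,0,0],"xyz":[0,-0.06,0.12],"fingers":1},{"delta_rot":[0,0,0],"xyz":[0,-0.06,0.12],"fingers":1}]' ; python3 go.py '[[0,0.15,0.148]]'; python3 - <<'E'
from h import *
ims=[viewer.read_camera(n)['img'][:,:,::-1][a:a+200,b:b+260] for n,a,b in (('top',120,200),('side',90,230))]
cv2.imwrite('pics/p2.png',cv2.resize(np.hstack(ims),None,fx=1.5,fy=1.5))
E
```

```text
t: 4.2
eef_pos: [0.488, 0.1517, 0.1473]
tool_rot: [0.001, 0.997, 0.078, -0.004]
contact_force: [-0.9, -0.4, -0.6]
gripper_width: 0.003
grasp_force: 0.0
t 4.2 drive-frame now [-0.0035  0.1996  0.1473]
rot [ 0.13  0.48 -0.3 ]
[0, 0.15, 0.148] [0.004, 0.05, -0.001]
```

View pics/p2.png

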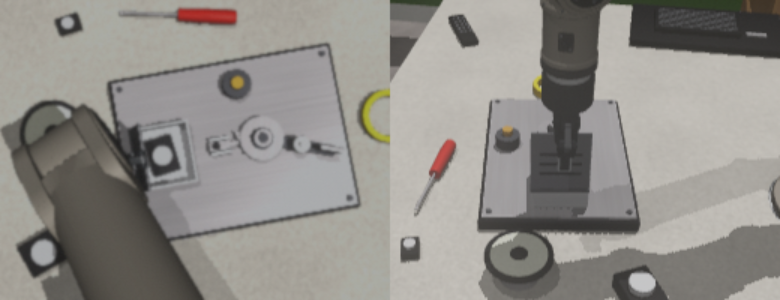

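```bash
python3 -m crank '[{"delta_rot":[0,0,0],"xyz":[0.003,0.02,-0.004],"fingers":1},{"delta_rot":[0,0,0],"xyz":[0.003,0.035,-0.007],"fingers":1},{"delta_rot":[0,0,0],"xyz":[0.003,0.045,-0.007],"fingers":1},{"delta_rot":[0,0,0],"xyz":[0.003,0.053,-0.005],"fingers":1},{"delta_rot":[0,0,0],"xyz":[0.003,0.060,-0.002],"fingers":1},{"delta_rot":[0,0,0],"xyz":[0.003,0.067,0.002],"fingers":1},{"delta_rot":[0,0,0],"xyz":[0.003,0.074,0.006],"fingers":1},{"delta_rot":[0,0,0],"xyz":[0.003,0.081,0.012],"fingers":1},{"delta_rot":[0,0,0],"xyz":[0.003,0.088,0.017],"fingers":1},{"delta_rot":[0,0,0],"xyz":[0.003,0.088,0.017],"fingers":1}]' ; python3 go.py '[[0,0.1,0.118],[0,0.089,0.1035],[0,0.083,0.092],[0,0.08,0.08],[0,0.08,0.077]]'
```

```text
t: 5.3
eef_pos: [0.5069, 0.0671, 0.1331]
tool_rot: [0.0, 0.997, 0.079, -0.001]
contact_force: [-2.1, -1.0, -0.8]
gripper_width: -0.006
grasp_force: 0.0
t 5.3 drive-frame now [0.0015 0.1131 0.1331]
rot [ 0.03  0.13 -0.24]
[0, 0.1, 0.118] [-0.001, 0.013, 0.015]
[0, 0.089, 0.1035] [-0.001, 0.024, 0.03]
[0, 0.083, 0.092] [-0.001, 0.03, 0.041]
[0, 0.08, 0.08] [-0.001, 0.033, 0.053]
[0, 0.08, 0.077] [-0.001, 0.033, 0.056]
```

```bash
python3 -m crank '[{"delta_rot":[0,0,0],"xyz":[0,0.007,0.007],"fingers":1},{"delta_rot":[0,0,0],"xyz":[0,0.013,0.015],"fingers":1},{"delta_rot":[0,0,0],"xyz":[0,0.019,0.022],"fingers":1},{"delta_rot":[0,0,0],"xyz":[0,0.024,0.03],"fingers":1},{"delta_rot":[0,0,0],"xyz":[0,0.028,0.036],"fingers":1},{"delta_rot":[0,0,0],"xyz":[0,0.031,0.042],"fingers":1},{"delta_rot":[0,0,0],"xyz":[0,0.033,0.047],"fingers":1},{"delta_rot":[0,0,0],"xyz":[0,0.033,0.050],"fingers":1},{"delta_rot":[0,0,0],"xyz":[0,0.033,0.052],"fingers":1},{"delta_rot":[0,0,0],"xyz":[0,0.033,0.053],"fingers":1}]' ; python3 go.py '[[0,0.08,0.077]]'
```

```text
t: 6.3
eef_pos: [0.5128, 0.0361, 0.0812]
tool_rot: [0.0, 0.997, 0.079, -0.0]
contact_force: [-0.1, 0.1, -0.3]
gripper_width: 0.005
grasp_force: 0.2
t 6.3 drive-frame now [0.0023 0.0816 0.0812]
rot [ 0.    0.   -0.14]
[0, 0.08, 0.077] [-0.002, 0.002, 0.004]
```

```bash
python3 -m crank '[{"delta_rot":[0,0,0],"xyz":[0,0.002,0.002],"fingers":1},{"delta_rot":[0,0,0],"xyz":[0,0.002,0.003],"fingers":1},{"delta_rot":[0,0,0],"xyz":[0,0.002,0.003],"fingers":1}]'; python3 -m crank '[{"delta_rot":[0,0,0],"xyz":[0,0,0.001],"fingers":1},{"delta_rot":[0,0,0],"xyz":[0,0,0.002],"fingers":1},{"delta_rot":[0,0,0],"xyz":[0,0,0.002],"fingers":1}]'
```

```text
t: 6.6
eef_pos: [0.5133, 0.0346, 0.0794]
tool_rot: [-0.0, 0.997, 0.08, 0.0]
contact_force: [-4.0, 0.7, 11.5]
gripper_width: 0.003
grasp_force: 5.5
t: 6.9
eef_pos: [0.5135, 0.0346, 0.079]
tool_rot: [0.0, 0.997, 0.08, 0.001]
contact_force: [-10.3, 0.5, 29.5]
gripper_width: 0.003
grasp_force: 14.5
```

```bash
python3 -m crank '[{"delta_rot":[0,0,0],"xyz":[0,0,-0.02],"fingers":1},{"delta_rot":[0,0,0],"xyz":[0,0,-0.05],"fingers":1},{"delta_rot":[0,0,0],"xyz":[0,0,-0.08],"fingers":1},{"delta_rot":[0,0,0],"xyz":[0,0,-0.08],"fingers":1}]'; python3 go.py '[[-0.09,-0.143,0.15],[-0.09,-0.143,0.06]]'
```

```text
t: 7.3
eef_pos: [0.5159, 0.0345, 0.1602]
tool_rot: [-0.0, 0.997, 0.079, 0.004]
contact_force: [0.5, -0.5, 0.9]
gripper_width: -0.007
grasp_force: 0.0
t 7.3 drive-frame now [0.0051 0.0795 0.1602]
rot [ 0.03 -0.43 -0.16]
[-0.09, -0.143, 0.15] [-0.095, 0.223, 0.01]
[-0.09, -0.143, 0.06] [-0.095, 0.223, 0.1]
```

```bash
python3 -m crank '[{"delta_rot":[0,0,0],"xyz":[-0.02,0.04,0],"fingers":1},{"delta_rot":[0,0,0],"xyz":[-0.04,0.08,0],"fingers":1},{"delta_rot":[0,0,0],"xyz":[-0.06,0.12,0],"fingers":1},{"delta_rot":[0,0,0],"xyz":[-0.08,0.16,0],"fingers":1},{"delta_rot":[0,0,0],"xyz":[-0.095,0.2,0],"fingers":1},{"delta_rot":[0,0,0],"xyz":[-0.095,0.223,0.01],"fingers":1},{"delta_rot":[0,0,0],"xyz":[-0.095,0.223,0.04],"fingers":1},{"delta_rot":[0,0,0],"xyz":[-0.095,0.223,0.075],"fingers":1},{"delta_rot":[0,0,0],"xyz":[-0.095,0.223,0.1],"fingers":1},{"delta_rot":[0,0,0],"xyz":[-0.095,0.223,0.1],"fingers":1}]'; python3 go.py '[[-0.05,-0.143,0.06],[0.0,-0.148,0.06],[0.013,-0.146,0.06]]'; python3 - <<'E'
from h import *
ims=[viewer.read_camera(n)['img'][:,:,::-1][a:a+160,b:b+200] for n,a,b in (('top',130,260),('side',90,250))]
cv2.imwrite('pics/p3.png',cv2.resize(np.hstack(ims),None,fx=2,fy=2))
E
```

```text
t: 8.3
eef_pos: [0.4517, -0.2003, 0.053]
tool_rot: [-0.001, 0.997, 0.079, -0.003]
contact_force: [-0.8, -0.4, 0.2]
gripper_width: 0.001
grasp_force: 0.0
t 8.3 drive-frame now [-0.096  -0.1419  0.053 ]
rot [-0.2   0.35 -0.14]
[-0.05, -0.143, 0.06] [0.046, 0.001, -0.007]
[0.0, -0.148, 0.06] [0.096, 0.006, -0.008]
[0.013, -0.146, 0.06] [0.109, 0.004, -0.008]
```

View pics/p3.png

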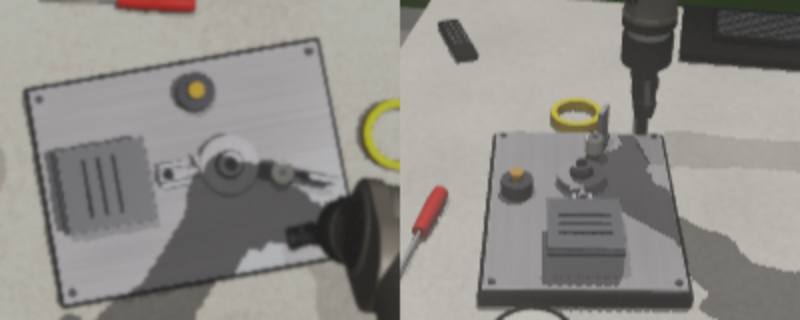

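```bash
python3 -m crank '[{"delta_rot":[0,0,0],"xyz":[0.015,0.004,-0.005],"fingers":1},{"delta_rot":[0,0,0],"xyz":[0.03,0.004,-0.005],"fingers":1},{"delta_rot":[0,0,0],"xyz":[0.04,0.004,-0.005],"fingers":1},{"delta_rot":[0,0,0],"xyz":[0.05,0.004,-0.005],"fingers":1},{"delta_rot":[0,0,0],"xyz":[0.06,0.004,-0.005],"fingers":1},{"delta_rot":[0,0,0],"xyz":[0.07,0.004,-0.005],"fingers":1},{"delta_rot":[0,0,0],"xyz":[0.08,0.004,-0.005],"fingers":1},{"delta_rot":[0,0,0],"xyz":[0.09,0.004,-0.005],"fingers":1},{"delta_rot":[0,0,0],"xyz":[0.096,0.004,-0.005],"fingers":1},{"delta_rot":[0,0,0],"xyz":[0.096,0.004,-0.005],"fingers":1}]'; cat > tens.py <<'E'
from h import *
d=np.load('pose.npz');ctr=d['ctr'];yaw=float(d['yaw'])
def W(p): co,s=np.cos(yaw),np.sin(yaw); return np.array([ctr[0]+co*p[0]-s*p[1],ctr[1]+s*p[0]+co*p[1],p[2]])
def tab(q):  # 8 corners
    a=q-.35; u=np.array([np.sin(a),-np.cos(a),0]); n=np.array([np.cos(a),np.sin(a),0]); pv=np.array([0,-.045,0])
    return [W(pv+u*r+n*t+np.array([0,0,z])) for r in(.087,.123) for t in(-.004,.004) for z in(.04,.1)]
import sys
ims=[]
for n,a0,b0 in (('top',130,280),('side',100,280)):
    c=viewer.read_camera(n); s=cut_out(n,'tab'); 
    if s:
        m=s[0]['pixels']; print(n,s[0]['score'],m.sum(),np.round(s[0]['pixel']))
    im=cv2.resize(c['img'][:,:,::-1][a0:a0+120,b0:b0+160],None,fx=2.5,fy=2.5); 
    h=im.copy()
    for q,col in ((.48,(0,0,255)),(.63,(0,255,0))):
        pts=cv2.convexHull(np.array([proj(c,p) for p in tab(q)],np.float32))[:,0]
        cv2.polylines(h,[np.round((pts-[b0,a0]+.5)*2.5).astype(int)],True,col,1)
    ims.append(np.vstack([im,h]))
cv2.imwrite('pics/%s.png'%sys.argv[1],np.hstack(ims))
E
python3 tens.py p4; python3 go.py '[[0.01,-0.146,0.06]]'
```

```text
t: 9.4
eef_pos: [0.5486, -0.1924, 0.0612]
tool_rot: [0.001, 0.997, 0.078, -0.002]
contact_force: [-7.6, -6.0, 5.7]
gripper_width: 0.001
grasp_force: 4.3
top 0.92 777 [375. 210.]
side 0.88 541 [338. 170.]
t 9.6 drive-frame now [ 0.0003 -0.1497  0.0612]
rot [ 0.11  0.23 -0.28]
[0.01, -0.146, 0.06] [0.01, -0.004, 0.001]
```

View pics/p4.png

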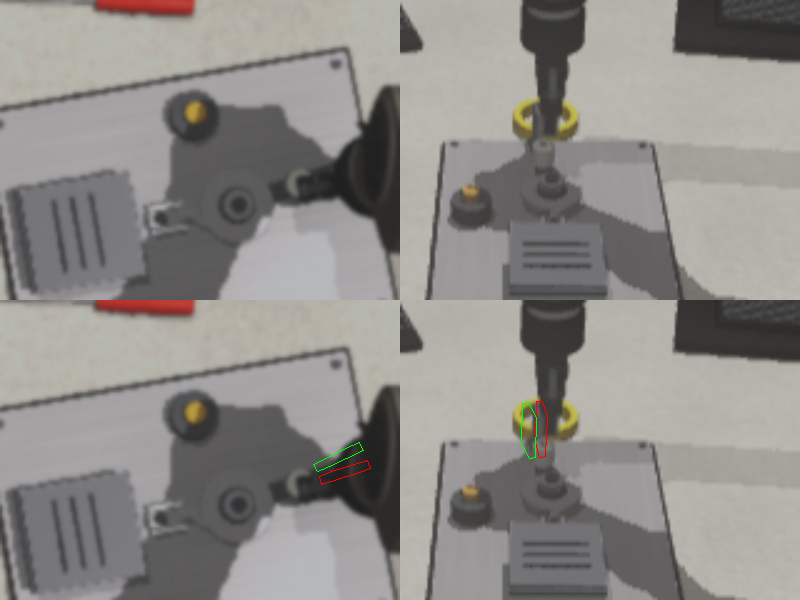

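```bash
python3 -m crank '[{"delta_rot":[0,0,0],"xyz":[0.003,-0.001,0],"fingers":1},{"delta_rot":[0,0,0],"xyz":[0.006,-0.002,0],"fingers":1},{"delta_rot":[0,0,0],"xyz":[0.008,-0.002,0],"fingers":1},{"delta_rot":[0,0,0],"xyz":[0.010,-0.002,0],"fingers":1},{"delta_rot":[0,0,0],"xyz":[0.010,-0.002,0],"fingers":1}]'; python3 tens.py p5; python3 go.py '[[0.01,-0.146,0.06]]'; python3 - <<'E'
from h import *
c=viewer.read_camera('top')
for z in(.05,.06,.07):print(at_z(c,[398,204],z)) # before push
E
```

```text
t: 10.1
eef_pos: [0.5572, -0.1894, 0.0612]
tool_rot: [0.001, 0.997, 0.078, -0.002]
contact_force: [-8.6, -6.7, 5.8]
gripper_width: -0.004
grasp_force: 4.5
top 0.61 719 [375. 208.]
side 0.93 509 [336. 171.]
t 10.3 drive-frame now [ 0.0097 -0.1482  0.0612]
rot [ 0.13  0.29 -0.31]
[0.01, -0.146, 0.06] [0.0, -0.002, 0.001]
[ 0.5491477  -0.14713931  0.05      ]
[ 0.54858751 -0.1454241   0.06      ]
[ 0.54802732 -0.1437089   0.07      ]
```

View pics/p5.png

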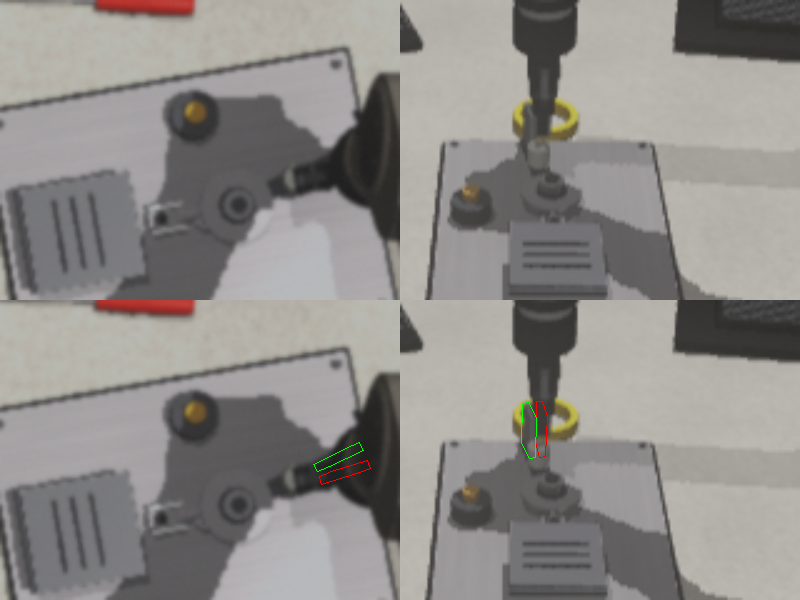

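```bash
for i in 1 2 3 4; do python3 -m crank '[{"delta_rot":[0,0,0],"xyz":[0.001,0,0],"fingers":1},{"delta_rot":[0,0,0],"xyz":[0.002,0,0],"fingers":1},{"delta_rot":[0,0,0],"xyz":[0.002,0,0],"fingers":1}]' | egrep 'eef|contact'; done
```

```text
eef_pos: [0.5589, -0.1888, 0.0612]
contact_force: [-7.1, -6.2, 5.5]
eef_pos: [0.5608, -0.1881, 0.0611]
contact_force: [-9.0, -5.4, 5.5]
eef_pos: [0.5626, -0.1874, 0.0611]
contact_force: [-8.8, -4.1, 7.3]
eef_pos: [0.5644, -0.1866, 0.0611]
contact_force: [-10.0, -3.0, 7.7]
```

```bash
for i in 1 2; do python3 -m crank '[{"delta_rot":[0,0,0],"xyz":[0.001,0,0],"fingers":1},{"delta_rot":[0,0,0],"xyz":[0.0015,0,0],"fingers":1},{"delta_rot":[0,0,0],"xyz":[0.0015,0,0],"fingers":1}]' | egrep 'eef|contact'; done
```

```text
eef_pos: [0.5656, -0.186, 0.061]
contact_force: [-10.0, -2.5, 7.4]
eef_pos: [0.5668, -0.1855, 0.061]
contact_force: [-11.3, -1.7, 9.1]
```

```bash
python3 tens.py p6; python3 go.py '[[0.015,-0.146,0.06]]'
```

```text
top 0.88 764 [374. 210.]
side 0.79 539 [336. 171.]
t 12.35 drive-frame now [ 0.0201 -0.1458  0.061 ]
rot [-0.03  0.42 -0.21]
[0.015, -0.146, 0.06] [-0.005, 0.0, 0.001]
```

View pics/p6.png

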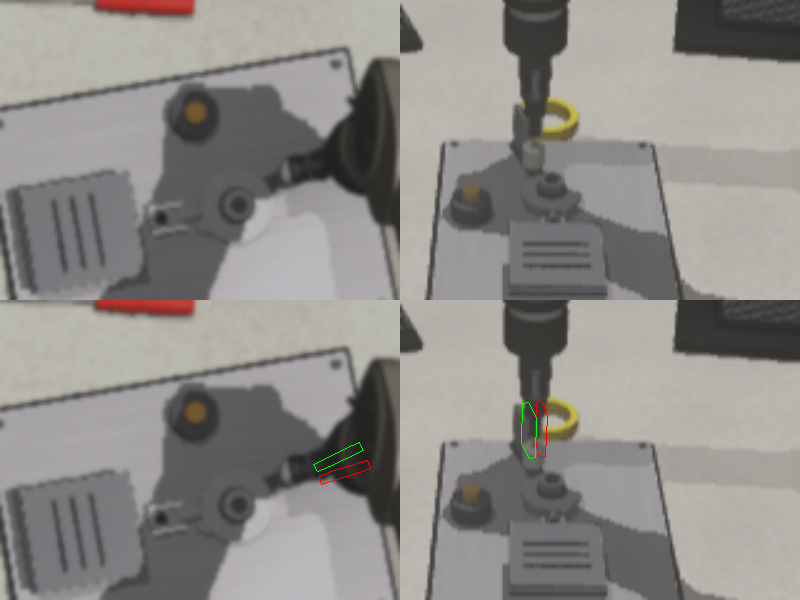

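```bash
python3 -m crank '[{"delta_rot":[0,0,0],"xyz":[-0.002,0,0],"fingers":1},{"delta_rot":[0,0,0],"xyz":[-0.004,0,0],"fingers":1},{"delta_rot":[0,0,0],"xyz":[-0.004,0,0],"fingers":1},{"delta_rot":[0,0,0],"xyz":[-0.004,0,0],"fingers":1},{"delta_rot":[0,0,0],"xyz":[-0.004,0,0],"fingers":1}]';python3 tens.py p7; python3 go.py '[]'
```

```text
t: 12.85
eef_pos: [0.5633, -0.187, 0.0611]
tool_rot: [0.001, 0.997, 0.078, -0.003]
contact_force: [-8.9, -4.4, 7.2]
gripper_width: 0.001
grasp_force: 5.3
top 0.59 800 [373. 209.]
side 0.69 590 [334. 170.]
t 13.05 drive-frame now [ 0.0163 -0.1468  0.0611]
rot [ 0.04  0.36 -0.25]
```

View pics/p7.png

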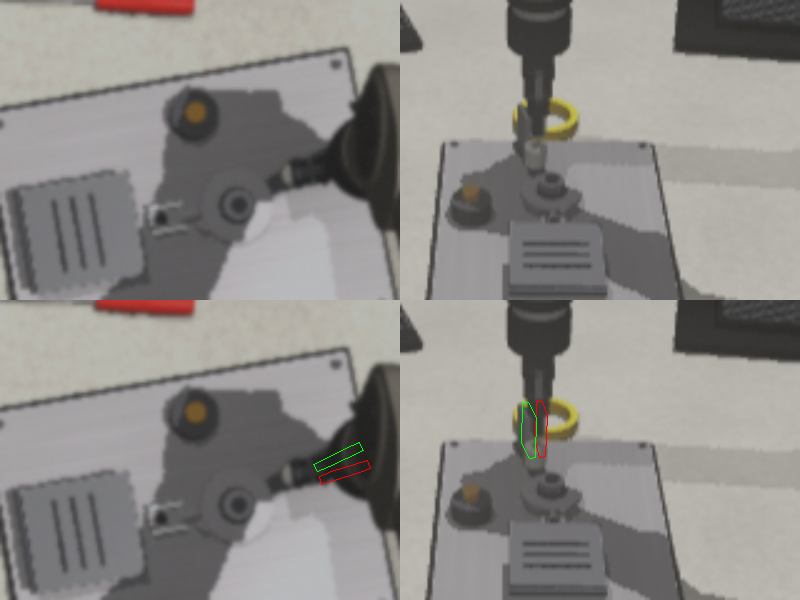

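The side view shows the tab at about (519, 120) in the crop, slightly beyond the green 0.63 outline, so the tensioner is at about 0.66. The finger is still loaded against it with about 10 N, and the flap lies shut. I'm handing in.

```bash
python3 -c "from station import job; print(job.hand_in())"
```

```text
the job is handed in; nothing more can be done
None
```

I shut the flap first, then pushed the tensioner past the click. At hand-in the gripper was still holding it at about 0.66 rad (estimated from the camera pictures) against its spring, and I didn't touch the tape roll, the loudspeaker or the screwdriver.

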